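# Fit the missing tap knob on a salvaged camper hob and hold it pressed in

## Task

Take the black tap knob with the white pointer out of the blue crate, turn it so that its bore matches the flat on the bare tap spindle of the camper hob, and push it right home on the spindle. Then press the knob fully in against the tap's spring, as when lighting a burner, and finish like that, the knob still gripped and held down. Leave the other tap's knob and the things standing on the bench as they are.

Things in the scene. Friction and masses are not known exactly. Their poses are not given: they have to be found in the camera images.
- knob: the loose black tap knob, of enamelled metal, about 110 g, face up on the crate floor. Origin: centre of its underside; z up. Round skirt 44 mm across, 0 to 16 mm high. Underneath, a D-shaped blind bore, open downwards, 16 mm deep, 11 mm across, its flat on the +x side (the pointer's side) 1.7 mm from the axis; lead-in chamfer 1 mm, 0.5 mm at the flat.
- knob_grip (a point): middle of the loose knob's grip bar, 25 mm above its underside, on its axis. The bar is 40 mm long (along x), 12 mm wide (along y), flat-sided, from 16 to 34 mm above the underside. A white pointer line runs along its top from the centre to its +x end and down that end.
- knob_pointer (a point): the pointer end of the loose knob's grip bar: 20 mm from the knob's axis along its +x, 25 mm above its underside
- spindle_tip (a point): top centre of the bare tap spindle, an upright brass D-shaft, 10 mm across, 27 mm above the hob top, in a flat black rubber gasket. x points out of its flat, which is 1.2 mm from the axis all the way down; tip chamfered 0.4 mm. It turns and sinks with the spindle. Knob home: this point touches the bore's end, 16 mm above the knob's underside, x axes the same way.
- plunger (a joint): how far the bare spindle is pressed in, m: 0 is out (where it starts), 0.005 is the end stop. A spring pushes it out: 4 N at the start of the travel, 12 N at the end stop.
- spindle (a joint): turning angle of the bare spindle, rad, growing counterclockwise seen from above: 0 is off, with the flat facing away from the hob's front edge; ends at 3.7. It starts between 0.3 and 1.9 and stays where it is left (friction 0.03 N m).
- other_knob_top (a point): top centre of the knob already fitted on the hob's other tap, 120 mm beside the bare spindle, of the same kind as the loose knob; its top stands 45 mm above the hob top. x along its pointer.
- other_knob (a joint): turning angle of the other tap's knob, rad; starts at 0 (off)
- hob: stainless two-burner hob, fixed, 300 mm (x) by 460 mm (y), top 75 mm above the bench; origin: centre of its underside. Its front edge (-x) faces the robot; the two taps stand 105 mm in front of its centre, 60 mm to either side. Pan supports are 65 mm or more from the spindle and 39 mm high.
- crate: blue stacking crate, fixed, 400 mm (x) by 300 mm (y), 75 mm high, walls and floor 4 mm thick; origin: centre of its underside. On its floor, 90 to 120 mm apart: the knob, a grey round knob, a black burner cap, a brass elbow, a steel nut, an aluminium pulley; along its two short ends spark plugs and bolts. None is higher than 40 mm.
- oil_filter: blue oil filter can, 76 mm across, 94 mm high, standing on the bench; origin: centre of its underside
- spanner: steel spanner, 170 mm long, lying on the bench; origin: centre of its underside
- grease_jar: jar with a red cap, 60 mm across, 70 mm high, standing on the bench; origin: centre of its underside
Mind the look-alikes: they are no part of the job. Leave any orange or pink look-alike of the knob alone.

How it is judged:
By the outcome, as a careful person would: the job done as asked, in the order asked, and still so for the second after the job is handed in, while the arm keeps its last pose, push and grip.
It also fails if it takes over 38 s, if anything falls off the work surface, if the arm or the gripper's body presses on something with over 40 N, if the wrist force passes 120 N, or if a joint passes its speed limit or range.

## Robot

A 6-joint arm with a two-finger parallel gripper is mounted at the origin on the work surface. World frame = base frame: x ahead of the robot, y to its left, z up, the work surface at z = 0. Lengths are in m, angles in rad, forces in N, time in s.
With the tool pointing down it reaches from about 0.35 to 0.975 m from the base axis. Payload 4.9 kg.
Tool frame: the origin (TCP) lies on the centre line of the jaws, within the pads' length; the fingertips stand ctrl.tcp_to_tips ahead of it and the grasp point (between the pads) lies 3 mm ahead of it (ctrl.tcp_to_tips is the distance from the TCP to the fingertips, in m); z points along the fingers, y is the direction in which the jaws open and shut (so a half turn about z gives the same grasp; the last joint's range is limited). The gripper opens to 85 mm and grips with 20 to 120 N. Pads are 22 mm wide; open, the fingers measure 114 mm over their backs; the gripper's body (76 mm by 85 mm) begins 54 mm behind the grasp point. The pads swing forward as they close: fully open they stand 13 mm farther back than shut.
Start: joints at [-1.412, 0.053, 1.613, -0, 1.476, -0.119], TCP at [0.171, -0.601, 0.253] pointing down, gripper open.
Joint ranges: [-3.01, 3.01], [-1.01, 2.22], [0.06, 2.58], [-1.02, 4.17], [0.09, 2.62], [-3.14, 3.14]. Speed limits (rad/s): [2.57, 2.57, 3.14, 3.14, 3.14, 3.14].

## Interface

Orientations are given as a rotation vector (axis times angle).
In Python, from station import ctrl, vision gives the robot as it stands.
- The arm moves only by the tool jog_arm, never from a script. Its argument "deltas" is a list of rows, each a list of 7 numbers: the turn, a rotation vector about the tool's x, y, z in rad, then the shift along the tool's x, y, z in cm, then the opening, from 0 (shut) to 1 (fully open). A call has 1 to 12 rows; each row shifts and turns the commanded pose from where the row before left it, along the tool's axes as they then stand; what a row does not reach is not made up. A row lasts 1/12 s, in which the tool goes at most 41.7 mm and 7.16 degrees, less where a joint would pass 70% of its speed; a pose out of reach is approached as far as the arm can. A call with a gripper value outside its range is refused whole. The fingers move at their own pace and stop on an object; "grip_force" is the grip in N (left out, the last holds). Time passes only in rows, so rows that do not move let the fingers close. It gives the time, the measured TCP pose, the force and the opening at its end, in the units of the state.
- ctrl.get_obs(): the state, without advancing time (a new reading comes with each control period).
- vision.get_image(name): name is "scene" or "side" or "wrist"; returns (picture, depth): 384x512x3 uint8, red, green, blue; 384x512 float32, m along the optical axis (not along the pixel's ray), 0 where there is no reading.
- vision.calibration(name): a dict with "fx", "fy", "cx", "cy" (pixels), "rvec" (rotation vector, rad) and "tvec" (3), from world to camera coordinates, as OpenCV has them; the wrist camera has in their place "hand_eye" (4x4, takes a point from camera to tool coordinates, whose origin is the TCP and whose axes are the flange's). Camera axes: x right, y down, z forward; pixel columns grow to the right and rows downward; lengths in m; the calibration is good to about 2 mm. A picture is of the moment at which its call begins: read the wrist's pose just before it. calibration takes no time and is no camera call.
- ctrl.finish_job(): hands the job in, once; it reports no verdict.
The state is a dict: "t": time; "q": joint angles; "dq": joint speeds; "effort": joint torques, N m; "tool_pos": TCP position; "tool_rot": TCP orientation; "contact_force": force on the tool from outside, world axes, zero at the start; "wrist_torque": the same for the moment, N m; "opening": finger opening in m.
Only numpy, scipy, OpenCV 4.12 (cv2) and the standard library are available. Lean on these libraries where they do the work, as an engineer would, in place of code of your own. Each camera call takes 0.05 s, during which the arm holds its last target. There are 200 camera calls.

## Working session

There is one attempt and no reset: what is moved stays moved. The work goes in short steps, Python scripts to look and compute and a tool call to move; the robot and the scene stay as the last step left them, time stands still between calls to the robot, and variables do not carry over. Pictures are saved under pics/ and viewed, about 8 in all and at most 12, crops included, and the job is handed in when it is done.

Besides the shell and the picture viewer there is one more tool, called after ">>>" as name(argument=value, ...), one argument or row to a line, values as JSON. jog_arm: Moves the arm, as the interface text tells. Its arguments: {"type":"object","properties":{"deltas":{"type":"array"},"grip_force":{"type":"number"}},"required":["deltas"]}

```bash
mkdir -p pics
cat > h.py <<'E'
from station import ctrl, vision
import numpy as np, cv2
from scipy.spatial.transform import Rotation as R
def shot(name,tag):
    o=ctrl.get_obs(); im,d=vision.get_image(name); c=vision.calibration(name)
    if name=='wrist':
        T=np.eye(4);T[:3,:3]=R.from_rotvec(o['tool_rot']).as_matrix();T[:3,3]=o['tool_pos']
        M=T@np.array(c['hand_eye'])
    else:
        W=np.eye(4);W[:3,:3]=R.from_rotvec(np.ravel(c['rvec'])).as_matrix();W[:3,3]=np.ravel(c['tvec']);M=np.linalg.inv(W)
    np.savez('pics/'+tag+'.npz',im=im,d=d,M=M,k=[c['fx'],c['fy'],c['cx'],c['cy']])
    cv2.imwrite('pics/'+tag+'.png',im[:,:,::-1]); return o
def load(tag): return np.load('pics/'+tag+'.npz')
def ray(s,u,v):
    fx,fy,cx,cy=s['k']; return s['M'][:3,:3]@np.array([(u-cx)/fx,(v-cy)/fy,1.]), s['M'][:3,3]
def px(s,u,v):  # by depth
    r,o=ray(s,u,v); return o+r*s['d'][int(round(v)),int(round(u))]
def pz(s,u,v,z): # on plane z
    r,o=ray(s,u,v); return o+r*(z-o[2])/r[2]
def proj(s,p):
    q=np.linalg.inv(s['M'])@np.append(p,1); fx,fy,cx,cy=s['k']; return fx*q[0]/q[2]+cx, fy*q[1]/q[2]+cy
def crop(tag,u0,v0,w,h,f,out):
    cv2.imwrite('pics/'+out+'.png',cv2.resize(load(tag)['im'][v0:v0+h,u0:u0+w,::-1],None,fx=f,fy=f,interpolation=cv2.INTER_CUBIC))
E
python3 - <<'E'
from h import *
o=shot('scene','s0'); shot('wrist','w0'); shot('side','d0')
print(o, ctrl.tcp_to_tips)
for t in ('s0','w0','d0'):
    s=load(t); print(t,s['k'],s['M'].round(3).tolist())
a=np.hstack([cv2.resize(cv2.imread('pics/%s.png'%t),(400,300)) for t in('w0','d0')])
b=cv2.resize(cv2.imread('pics/s0.png'),(400,300)); cv2.imwrite('pics/m0.png',a)
E
```

```text
{'t': 0.0, 'q': array([-1.41198031e+00,  5.33704328e-02,  1.61429272e+00, -5.55091104e-06,
        1.47600338e+00, -1.19001875e-01]), 'dq': array([-1.33358842e-04,  9.57000057e-04,  7.63179785e-04, -1.16517177e-03,
        1.90748010e-05,  8.58772280e-05]), 'effort': array([ 7.10850218e-04, -3.93672359e+01, -3.70180607e+01, -1.14788912e-05,
        7.00141987e-03, -4.70351139e-06]), 'tool_pos': array([ 0.17131693, -0.60046052,  0.25205533]), 'tool_rot': array([-3.10927826e+00, -4.34706996e-01,  7.34747210e-05]), 'contact_force': array([0.09041016, 0.19043266, 0.0613804 ]), 'wrist_torque': array([0.0502984 , 0.03129454, 0.04982438]), 'opening': 0.08528417351499089} 0.022
s0 [421.21333199 421.21333199 256.72071373 193.12633787] [[-0.383, 0.603, -0.7, 1.307], [0.924, 0.256, -0.284, 0.245], [0.008, -0.755, -0.655, 0.88], [0.0, 0.0, 0.0, 1.0]]
w0 [288.49599928 288.49599928 251.91098989 190.11742432] [[0.273, -0.919, -0.283, 0.244], [-0.962, -0.262, -0.079, -0.58], [-0.001, 0.293, -0.956, 0.372], [0.0, 0.0, 0.0, 1.0]]
d0 [368.06807453 368.06807453 254.11222367 193.15054363] [[-0.98, -0.154, 0.128, 0.304], [-0.199, 0.683, -0.702, 0.661], [0.021, -0.714, -0.7, 0.824], [0.0, 0.0, 0.0, 1.0]]
```

View pics/s0.png

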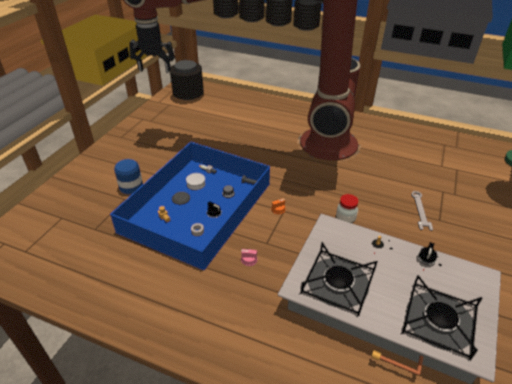

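View pics/m0.png

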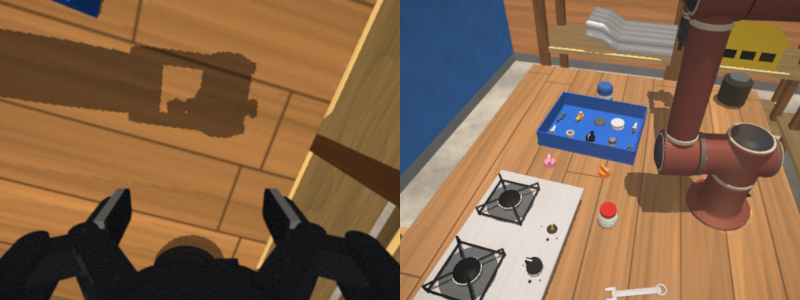

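Scene: the black knob candidate in the crate is at (213,209). Possible look-alikes are the burner cap (180,198), the round knob (196,181), the pulley (228,190), the orange one (278,206), the pink one (248,256) and the fitted knob (428,254). The bare spindle is at (378,243). I'll check with a close crop.

Run:
```python
from h import *
crop('s0',190,185,50,40,8,'c1'); crop('s0',355,225,50,40,8,'c2'); crop('d0',365,160,50,40,8,'c3'); crop('d0',335,278,50,40,8,'c4')
r=lambda n:cv2.imread('pics/%s.png'%n)
cv2.imwrite('pics/m1.png',np.vstack([np.hstack([r('c1'),r('c2')]),np.hstack([r('c3'),r('c4')])])[:, :])
s=load('s0')
for n,u,v in [('knob',213,209),('cap',180,198),('spin',378,241),('other',430,247),('hob',350,250),('crate floor',205,225),('jar',348,200),('filter',127,165)]:
    print(n,px(s,u,v).round(4))
```

```text
knob [ 0.51   -0.2177  0.0241]
cap [ 0.4973 -0.3385  0.0155]
spin [0.5117 0.2571 0.0876]
other [0.5139 0.3762 0.119 ]
hob [0.5557 0.1973 0.0728]
crate floor [ 0.5605 -0.2195  0.0031]
jar [0.3639 0.1481 0.0676]
filter [ 0.5004 -0.5138  0.0928]
```

View pics/m1.png

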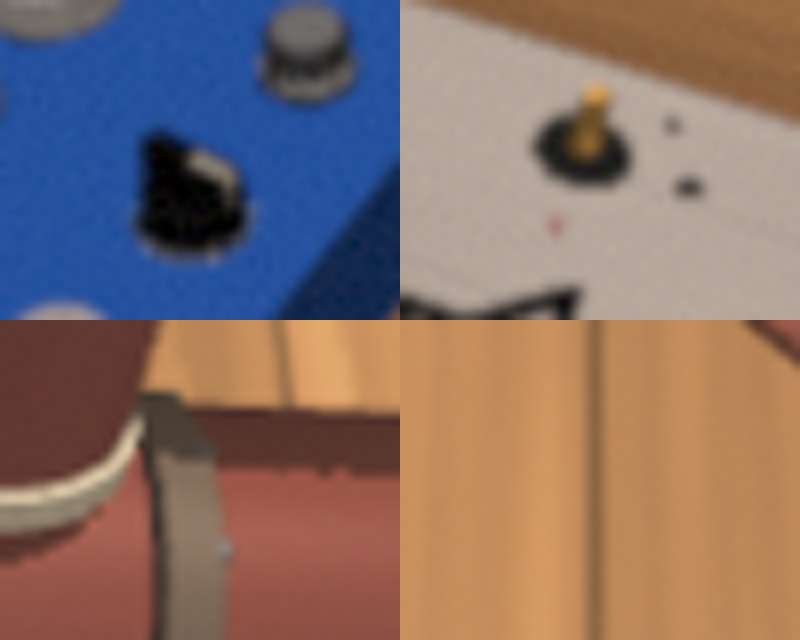

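The crop confirms the choice: a black skirted knob with a bar and white pointer line, about (214,209) in the scene picture. The brass spindle tip is at about (379.5,237). I'll work out the first moves.

```bash
cat >> h.py <<'E'
def go(x,y,z,yaw=None):
    """print turn (tool z, rad) then shift (tool axes after the turn, cm). yaw = world heading of tool x; tool kept straight down"""
    o=ctrl.get_obs(); A=R.from_rotvec(o['tool_rot']).as_matrix()
    cy=np.arctan2(A[1,0],A[0,0]); yaw=cy if yaw is None else yaw
    B=np.array([[np.cos(yaw),np.sin(yaw),0],[np.sin(yaw),-np.cos(yaw),0],[0,0,-1]])
    rv=R.from_matrix(A.T@B).as_rotvec(); d=B.T@(np.array([x,y,z])-o['tool_pos'])*100
    print('t',round(o['t'],2),'pos',o['tool_pos'].round(4),'yaw',round(cy,4),'q6',o['q'][5].round(3),'turn',rv.round(4),'shift cm',d.round(3),'F',o['contact_force'].round(2),'T',o['wrist_torque'].round(3),'op',round(o['opening'],4))
E
python3 - <<'E'
from h import *
s=load('s0')
a=pz(s,213.8,204.4,.038); b=pz(s,219.4,208.8,.038); e=pz(s,209.5,203,.038)
print(a,b,e,np.arctan2(*(b-a)[1::-1]),np.arctan2(*(b-e)[1::-1]))
print('tip',pz(s,379.5,237,.102)); print('other',pz(s,430,246,.12))
# hob yaw from corners
for u,v in [(318,222),(499,291),(283,294)]: print(pz(s,u,v,.075))
go(.48,.257,.25); go(.50,-.22,.25)
E
```

```text
[ 0.50428414 -0.21701634  0.038     ] [ 0.51491125 -0.19334197  0.038     ] [ 0.50376708 -0.23153041  0.038     ] 1.148868653151994 1.2868606361307608
tip [0.51095784 0.25795884 0.102     ]
other [0.51161539 0.3756988  0.12      ]
[0.49251728 0.09464788 0.075     ]
[0.5471649  0.54427261 0.075     ]
[0.74894936 0.08633754 0.075     ]
t 0.15 pos [ 0.1713 -0.6006  0.2523] yaw 0.2778 q6 -0.119 turn [-0.0016 -0.0002  0.    ] shift cm [ 53.2   -74.009   0.233] F [-0.12  0.45 -0.19] T [-0.01   0.029 -0.007] op 0.0855
t 0.15 pos [ 0.1713 -0.6006  0.2523] yaw 0.2778 q6 -0.119 turn [-0.0016 -0.0002  0.    ] shift cm [ 42.044 -27.589   0.233] F [-0.12  0.45 -0.19] T [-0.01   0.029 -0.007] op 0.0855
```

>>> jog_arm(
  deltas=[
    [0,0,0,3.4,-2.23,0,1],
    [0,0,0,3.4,-2.23,0,1],
    [0,0,0,3.4,-2.23,0,1],
    [0,0,0,3.4,-2.23,0,1],
    [0,0,0,3.4,-2.23,0,1],
    [0,0,0,3.4,-2.23,0,1],
    [0,0,0,3.4,-2.23,0,1],
    [0,0,0,3.4,-2.23,0,1],
    [0,0,0,3.4,-2.23,0,1],
    [0,0,0,3.4,-2.23,0,1],
    [0,0,0,3.4,-2.23,0,1],
    [0,0,0,3.4,-2.23,0,1],
  ],
)

```text
t: 1.15
tool_pos: [0.4912, -0.2299, 0.2531]
tool_rot: [3.111, 0.435, -0.0]
contact_force: [0.2, -1.2, 0.6]
opening: 0.0854
```

>>> jog_arm(
  deltas=[
    [0,0,0,0.5,-0.5,3,1],
    [0,0,0,0.5,-0.3,3,1],
    [0,0,0,0,0,3,1],
    [0,0,0,0,0,2,1],
    [0,0,0,0,0,0,1],
    [0,0,0,0,0,0,1],
  ],
)

```text
t: 1.65
tool_pos: [0.4969, -0.2208, 0.142]
tool_rot: [-3.109, -0.435, 0.004]
contact_force: [0.5, 0.4, 0.4]
opening: 0.0853
```

Run:
```python
from h import *
shot('wrist','w1'); go(.50,-.22,.14)
crop('w1',0,0,512,384,1.5,'w1v'); s=load('w1'); print(proj(s,[.505,-.215,.038]))
```

```text
t 1.7 pos [ 0.498  -0.2216  0.144 ] yaw 0.2777 q6 0.738 turn [ 0.0004 -0.0004 -0.    ] shift cm [ 0.232 -0.098  0.401] F [-0.84 -0.39 -0.29] T [-0.079 -0.023  0.012] op 0.0855
(np.float64(248.39584060981898), np.float64(186.67341665814715))
```

View pics/w1v.png

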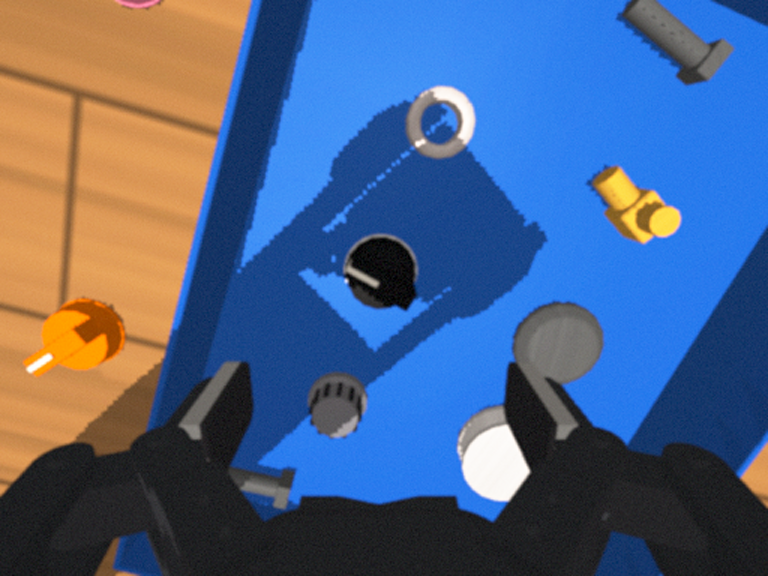

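Wrist picture: the knob is at view (380,272), pointer to the left, orange look-alike outside the crate at (83,335). Next, a look at the spindle.

>>> jog_arm(
  deltas=[
    [0,0,0,1.2,-3.81,-0.2,1],
    [0,0,0,1.2,-3.81,-0.2,1],
    [0,0,0,1.2,-3.81,-0.2,1],
    [0,0,0,1.2,-3.81,-0.2,1],
    [0,0,0,1.2,-3.81,-0.2,1],
    [0,0,0,1.2,-3.81,-0.2,1],
    [0,0,0,1.2,-3.81,-0.2,1],
    [0,0,0,1.2,-3.81,-0.2,1],
    [0,0,0,1.2,-3.81,-0.2,1],
    [0,0,0,1.2,-3.81,-0.2,1],
    [0,0,0,1.2,-3.81,-0.2,1],
    [0,0,0,1.2,-3.81,-0.2,1],
  ],
)

```text
t: 2.7
tool_pos: [0.5122, 0.2602, 0.1709]
tool_rot: [-3.11, -0.434, -0.009]
contact_force: [0.9, -0.4, -0.7]
opening: 0.0854
```

>>> jog_arm(
  deltas=[
    [0,0,0,0,0,0,1],
    [0,0,0,0,0,0,1],
    [0,0,0,0,0,0,1],
    [0,0,0,0,0,0,1],
  ],
)

```text
t: 3.03
tool_pos: [0.5116, 0.2569, 0.1685]
tool_rot: [-3.112, -0.433, -0.003]
contact_force: [0.9, 0.2, -1.0]
opening: 0.0856
```

Run:
```python
from h import *
shot('wrist','w2'); go(.511,.258,.165)
s=load('w2'); u,v=map(int,proj(s,[.511,.258,.102])); print(u,v)
crop('w2',u-32,v-32,64,64,6,'a'); crop('w1',252-32,184-32,64,64,6,'b')
a=cv2.imread('pics/a.png'); b=cv2.imread('pics/b.png'); b=(255*(b/255.)**.5).astype('uint8')
cv2.imwrite('pics/m2.png',np.hstack([a,b]))
crop('w2',0,0,512,384,1,'w2v')
```

```text
t 3.08 pos [0.5114 0.2567 0.1681] yaw 0.276 q6 1.63 turn [ 0.0001 -0.0011 -0.    ] shift cm [-0.007 -0.139  0.31 ] F [-0.16  0.2   0.33] T [-0.041 -0.029  0.011] op 0.0852
250 215
```

View pics/m2.png

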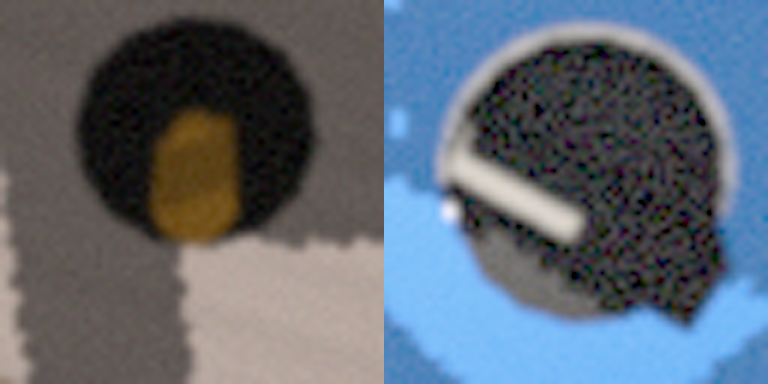

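Run:
```python
from h import *
s=load('w1'); f=lambda x,y:(220-.42+(x-384)/6,152-.42+y/6)
print('skirt',pz(s,*f(588,170),.020)); print('topaxis',pz(s,*f(580,228),.038))
a=pz(s,*f(580,230),.038);b=pz(s,*f(455,165),.038); print(b,'len',np.linalg.norm(a-b),'yaw',np.arctan2(*(b-a)[1::-1]))
for x,y in [(440,170),(735,170),(588,20),(588,318)]: print(pz(s,*f(x,y),.020)[:2])
s=load('w2')
g=lambda x,y:(218-.42+x/6,183-.42+y/6)
print('gasket',pz(s,*g(195,130),.076),'tip~',pz(s,*g(195,205),.102))
im=s['im'][195:230,235:270,::-1]
im=np.clip(im.astype(float)*1.8,0,255).astype('uint8')
cv2.imwrite('pics/m3.png',cv2.resize(im,None,fx=16,fy=16,interpolation=cv2.INTER_CUBIC))
```

```text
skirt [ 0.50693049 -0.21889245  0.02      ]
topaxis [ 0.5034843 -0.2186766  0.038    ]
[ 0.50739165 -0.20014751  0.038     ] len 0.01907051960232794 yaw 1.3498072764979723
[ 0.50105779 -0.19826698]
[ 0.5127619  -0.23937294]
[ 0.52800656 -0.21286207]
[ 0.48500954 -0.22516457]
gasket [0.50996358 0.2581747  0.076     ] tip~ [0.51009126 0.25807776 0.102     ]
```

View pics/m3.png

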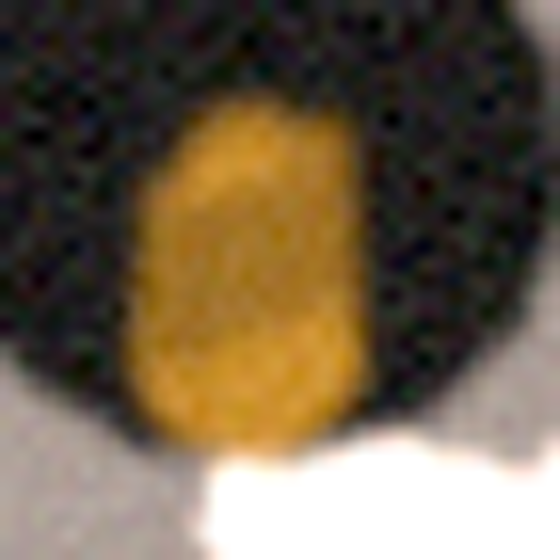

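The brass shaft fills about (130-365, 95-455) of this crop, but the dark band could be the flat or a shadow. I'll fit a D-prism silhouette to settle it.

```bash
cat > fit.py <<'E'
from h import *
from scipy.optimize import minimize
def dpoly(a):
    t=np.linspace(0,2*np.pi,120); p=np.c_[5*np.cos(t),5*np.sin(t)]; p[:,0]=np.minimum(p[:,0],1.2)
    return p@np.array([[np.cos(a),np.sin(a)],[-np.sin(a),np.cos(a)]])/1000
def fit(tag,x0,box,zt=.102,show=False):
    s=load(tag);u0,v0,w,h=box;im=s['im'][v0:v0+h,u0:u0+w].astype(float)
    m=((im[...,0]-im[...,2])/(im.sum(2)+30)).clip(0,1)
    K=8; m=cv2.resize(m,None,fx=K,fy=K,interpolation=cv2.INTER_CUBIC); m=(m>.5*np.percentile(m,97)).astype('uint8')
    n,lab,st,_=cv2.connectedComponentsWithStats(m); m=(lab==1+np.argmax(st[1:,4])).astype('uint8')
    def pts(x,y,a):
        P=dpoly(a); Q=np.vstack([np.c_[P*.96+[x,y],np.full(120,zt)],np.c_[P+[x,y],np.full(120,zt-.0005)],np.c_[P+[x,y],np.full(120,.0765)]])
        c=(np.linalg.inv(s['M'])@np.c_[Q,np.ones(len(Q))].T)[:3].T; fx,fy,cx,cy=s['k']
        return np.c_[(fx*c[:,0]/c[:,2]+cx-u0+.5)*K-.5,(fy*c[:,1]/c[:,2]+cy-v0+.5)*K-.5]
    def cost(p,a):
        r=np.zeros_like(m); cv2.fillConvexPoly(r,cv2.convexHull((pts(p[0]/1e3,p[1]/1e3,a)*16).astype(np.int32)),1,shift=4)
        return 1-(r&m).sum()/((r|m).sum())
    res=[]
    for a in np.arange(-.2,2.2,.1):
        o=minimize(lambda p:cost(p,a),np.array(x0)*1e3,method='Nelder-Mead',options=dict(initial_simplex=np.array(x0)*1e3+np.array([[0,0],[1,0],[0,1]])))
        res.append((o.fun,a,*o.x))
    for r in res: print(*np.round(r,3))
    return m
E
python3 - <<'E'
from fit import *
m=fit('w2',(.510,.258),(230,190,45,45)); ys,xs=np.nonzero(m);print(xs.min(),xs.max(),ys.min(),ys.max(),m.sum())
E
```

```text
0.19 -0.2 510.483 257.633
0.18 -0.1 510.43 257.716
0.175 0.0 510.393 257.853
0.17 0.1 510.412 257.858
0.166 0.2 510.372 257.913
0.162 0.3 510.371 257.915
0.158 0.4 510.373 257.97
0.155 0.5 510.341 257.931
0.155 0.6 510.262 258.072
0.165 0.7 510.235 258.072
0.178 0.8 510.129 258.519
0.193 0.9 510.162 258.504
0.212 1.0 510.093 258.86
0.234 1.1 509.991 258.816
0.258 1.2 510.05 258.539
0.283 1.3 509.95 258.538
0.311 1.4 509.948 258.562
0.339 1.5 509.975 258.373
0.369 1.6 510.055 258.288
0.399 1.7 509.401 259.046
0.427 1.8 509.106 259.021
0.406 1.9 509.076 259.105
0.384 2.0 508.857 258.93
0.362 2.1 508.841 258.691
0.34 2.2 508.549 258.472
99 231 86 266 19530
```

>>> jog_arm(
  deltas=[
    [0,0,0,-3,0,1.5,1],
    [0,0,0,-3,0,1.5,1],
    [0,0,0,0,0,0,1],
    [0,0,0,0,0,0,1],
    [0,0,0,0,0,0,1],
  ],
)

```text
t: 3.5
tool_pos: [0.4541, 0.2407, 0.1381]
tool_rot: [-3.111, -0.432, -0.003]
contact_force: [-0.3, 1.0, 0.1]
opening: 0.0851
```

Run:
```python
from fit import *
shot('wrist','w3'); go(.511,.258,.165)
s=load('w3'); u,v=map(int,proj(s,[.510,.258,.1])); print(u,v)
m=fit('w3',(.510,.258),(u-25,v-25,50,50))
im=np.clip(s['im'][v-25:v+25,u-25:u+25,::-1].astype(float)*1.6,0,255).astype('uint8')
M=cv2.resize(m,(550,550))*255
cv2.imwrite('pics/m4.png',cv2.resize(im,None,fx=11,fy=11,interpolation=cv2.INTER_CUBIC))
```

```text
t 3.55 pos [0.4549 0.2412 0.1389] yaw 0.2764 q6 1.637 turn [-0.0002 -0.0033  0.    ] shift cm [ 5.854 -0.088 -2.605] F [-0.72  0.58 -0.91] T [-0.043 -0.011  0.046] op 0.0856
249 134
0.266 -0.2 509.345 257.522
0.256 -0.1 509.296 257.635
0.246 0.0 509.391 257.619
0.239 0.1 509.383 257.63
0.234 0.2 509.419 257.651
0.229 0.3 509.384 257.642
0.224 0.4 509.269 257.765
0.222 0.5 509.291 257.797
0.224 0.6 509.271 257.873
0.23 0.7 509.358 257.746
0.238 0.8 509.24 257.902
0.251 0.9 509.178 257.862
0.268 1.0 509.107 257.926
0.284 1.1 509.131 257.921
0.301 1.2 509.12 257.92
0.319 1.3 509.129 257.902
0.336 1.4 509.056 257.971
0.352 1.5 509.008 258.022
0.368 1.6 508.921 258.07
0.376 1.7 508.592 258.71
0.369 1.8 508.469 258.722
0.361 1.9 508.416 258.528
0.354 2.0 508.244 258.473
0.349 2.1 508.195 258.441
0.348 2.2 508.213 258.293
```

View pics/m4.png

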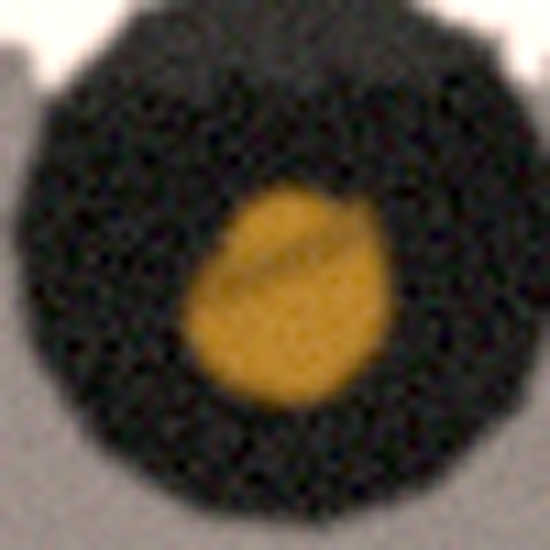

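The view from nearly overhead is clear. The top face is a D below a dark slanted band (the flat), running from (215,300) to (380,240) in the crop. The bright piece above it is a round collar at the base. I'll measure the edge direction.

Run:
```python
from fit import *
def edge(tag,u0,v0,sc,cols,y0,y1):
    # cols in crop px; per image column find lower edge of the dark band between guides
    s=load(tag); g=cv2.GaussianBlur(s['im'].astype(np.float32).sum(2),(0,0),.7)
    P=[];D=[]
    for u in np.arange(cols[0],cols[1]+.01,1.):
        u=int(u); f=(u-cols[0])/(cols[1]-cols[0]); vc=y0+(y1-y0)*f
        vs=np.arange(vc-2.2,vc+2.6,.1); col=np.interp(vs,np.arange(g.shape[0]),g[:,u]); 
        gr=np.gradient(col); P.append((u,vs[np.argmax(gr)])); D.append((u,vs[np.argmin(col)]))
    P=np.array(P);D=np.array(D)
    for n,Q in(('edge',P),('dark',D)):
        for it in range(2):
            c=np.polyfit(*Q.T,1); r=Q[:,1]-np.polyval(c,Q[:,0]); Q=Q[abs(r)<max(1.5*r.std(),.3)]
        a=pz(s,cols[0],np.polyval(c,cols[0]),.1017);b=pz(s,cols[1],np.polyval(c,cols[1]),.1017); d=a-b
        h=np.arctan2(-d[0],d[1]); mid=None
        print(tag,n,Q.round(1).tolist(),'resid',r.std().round(2),'flat heading',h.round(3),'n.p',(a[:2]@[np.cos(h),np.sin(h)]).round(5))
edge('w3',0,0,1,(245,257),109+295/11,109+232/11)
edge('w2',0,0,1,(245,256),195+345/16,195+295/16)
# tip centre from lower arc in w3 and skirt/axis line
s=load('w3'); f=lambda x,y:(224-.45+x/11,109-.45+y/11)
print('left',pz(s,*f(187,315),.102),'right',pz(s,*f(393,295),.102),'low',pz(s,*f(300,405),.102))
print('gasket',[pz(s,*f(x,y),.0765)[:2].round(4) for x,y in((15,240),(545,270),(300,522))])
```

```text
w3 edge [[245.0, 136.1], [246.0, 135.2], [247.0, 135.2], [248.0, 134.4], [249.0, 134.1], [250.0, 134.3], [251.0, 133.6], [253.0, 132.2], [255.0, 128.8], [256.0, 128.4], [257.0, 127.9]] resid 0.8 flat heading 0.872 n.p 0.52626
w3 dark [[246.0, 133.9], [247.0, 134.0], [248.0, 133.0], [249.0, 132.0], [250.0, 132.0], [252.0, 131.0], [254.0, 130.0], [255.0, 128.8], [256.0, 128.4], [257.0, 127.9]] resid 0.35 flat heading 0.765 n.p 0.54796
w2 edge [[245.0, 216.6], [246.0, 216.2], [247.0, 216.4], [248.0, 216.1], [250.0, 215.2], [251.0, 214.3], [252.0, 214.2], [253.0, 214.2]] resid 0.35 flat heading 0.645 n.p 0.56388
w2 dark [[245.0, 214.4], [247.0, 213.8], [248.0, 213.5], [249.0, 213.2], [250.0, 212.9], [251.0, 212.7], [252.0, 212.4], [253.0, 212.1], [254.0, 211.8], [255.0, 211.5], [256.0, 211.2]] resid 0.0 flat heading 0.57 n.p 0.57131
left [0.50750093 0.26245431 0.102     ] right [0.51116424 0.25303522 0.102     ] low [0.50477476 0.25595092 0.102     ]
gasket [array([0.5058, 0.273 ]), array([0.5124, 0.2437]), array([0.4947, 0.2532])]
```

Estimates of the flat's heading run from 0.57 to 0.68, so I take 0.64. The chamfers and the freely turning spindle will tolerate that. The knob's yaw is about 1.35. I'm going back over the knob and turning to it.

>>> jog_arm(
  deltas=[
    [0,0,0,-0.65,3.8,-0.4,1],
    [0,0,0,-0.65,3.8,-0.4,1],
    [0,0,0,-0.65,3.8,-0.2,1],
    [0,0,0,-0.65,3.8,0,1],
    [0,0,0,-0.65,3.8,0,1],
    [0,0,0,-0.65,3.8,0,1],
    [0,0,0,-0.65,3.8,0,1],
    [0,0,0,-0.65,3.8,0,1],
    [0,0,0,-0.65,3.8,0,1],
    [0,0,0,-0.65,3.8,0,1],
    [0,0,0,-0.65,3.8,0,1],
    [0,0,0,-0.65,3.8,0,1],
  ],
)

```text
t: 4.55
tool_pos: [0.5048, -0.2222, 0.1494]
tool_rot: [3.109, 0.433, 0.005]
contact_force: [1.0, 0.6, -0.1]
opening: 0.0855
```

>>> jog_arm(
  deltas=[
    [0,0,-0.0895,0,0,0,0.7],
    [0,0,-0.0895,0,0,0,0.7],
    [0,0,-0.0895,0,0,0,0.7],
    [0,0,-0.0895,0,0,0,0.7],
    [0,0,-0.0895,0,0,0.3,0.7],
    [0,0,-0.0895,0,0,0.3,0.7],
    [0,0,-0.0895,0,0,0.4,0.7],
    [0,0,-0.0895,0,0,0.5,0.7],
    [0,0,-0.0895,0,0,0.5,0.7],
    [0,0,-0.0895,0,0,0,0.7],
    [0,0,-0.0895,0,0,0,0.7],
    [0,0,-0.0895,0,0,0,0.7],
  ],
)

```text
t: 5.55
tool_pos: [0.5049, -0.2201, 0.1291]
tool_rot: [2.445, 1.968, 0.002]
contact_force: [-0.2, -0.3, -0.9]
opening: 0.0595
```

>>> jog_arm(
  deltas=[
    [0,0,0,0,0,0,0.7],
    [0,0,0,0,0,0,0.7],
    [0,0,0,0,0,0,0.7],
  ],
)

```text
t: 5.8
tool_pos: [0.5041, -0.2193, 0.1282]
tool_rot: [2.452, 1.962, 0.001]
contact_force: [0.3, 0.2, 0.4]
opening: 0.0602
```

Run:
```python
from h import *
shot('wrist','w4'); go(.505,-.2187,.13,1.35)
s=load('w4'); u,v=map(int,proj(s,[.505,-.2187,.03])); print(u,v)
crop('w4',u-40,v-40,80,80,7,'b'); b=cv2.imread('pics/b.png'); cv2.imwrite('pics/m5.png',(255*(b/255.)**.45).astype('uint8'))
```

```text
t 5.85 pos [ 0.5038 -0.2191  0.128 ] yaw 1.3501 q6 -0.325 turn [0.0011 0.0004 0.0001] shift cm [ 0.063  0.105 -0.203] F [-0.18  0.56  0.15] T [ 0.058 -0.039 -0.009] op 0.0597
252 198
```

View pics/m5.png

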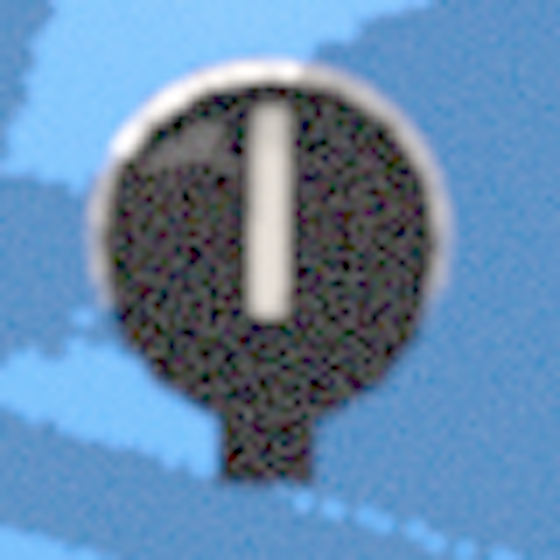

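The pointer line is straight up in the crop (x=268, y 95 to 320), so the tool yaw matches the knob. The bar's far end is at (268,480).

Run:
```python
from h import *
s=load('w4'); f=lambda x,y:(212-.43+x/7,158-.43+y/7); o=np.array([.5039,-.2191]);Y=1.35
A=np.array([[np.cos(Y),np.sin(Y)],[np.sin(Y),-np.cos(Y)]])
for n,x,y,z in [('centre',268,320,.038),('ptr',268,98,.038),('far',268,480,.038),('skL',92,235,.02),('skR',450,235,.02)]:
    p=pz(s,*f(x,y),z); print(n,p.round(4),'tool cm',(A.T@(p[:2]-o)*100).round(3))
```

```text
centre [ 0.503  -0.2191  0.038 ] tool cm [-0.022 -0.088]
ptr [ 0.5086 -0.1945  0.038 ] tool cm [ 2.5   -0.079]
far [ 0.4987 -0.2379  0.038 ] tool cm [-1.951 -0.095]
skL [ 0.4835 -0.2104  0.02  ] tool cm [ 0.405 -2.18 ]
skR [ 0.5249 -0.2198  0.02  ] tool cm [0.395 2.066]
```

>>> jog_arm(
  deltas=[
    [0,0,0,0.02,-0.08,2,0.45],
    [0,0,0,0,0,2,0.45],
    [0,0,0,0,0,2,0.45],
    [0,0,0,0,0,1.4,0.45],
    [0,0,0,0,0,0.85,0.45],
    [0,0,0,0,0,0,0.45],
    [0,0,0,0,0,0,0.45],
  ],
)

```text
t: 6.43
tool_pos: [0.503, -0.2185, 0.0452]
tool_rot: [2.451, 1.964, 0.0]
contact_force: [0.5, -0.3, 0.4]
opening: 0.0382
```

>>> jog_arm(
  deltas=[
    [0,0,0,0,0,0,0.3],
    [0,0,0,0,0,0,0.2],
    [0,0,0,0,0,0,0.1],
    [0,0,0,0,0,0,0],
    [0,0,0,0,0,0,0],
    [0,0,0,0,0,0,0],
    [0,0,0,0,0,0,0],
    [0,0,0,0,0,0,0],
  ],
  grip_force=40,
)

```text
t: 7.1
tool_pos: [0.503, -0.2185, 0.0455]
tool_rot: [2.45, 1.965, 0.001]
contact_force: [0.4, 0.3, 4.9]
opening: 0.0109
```

Run:
```python
from h import *
go(.504,-.219,.18,1.35)
```

```text
t 7.1 pos [ 0.503  -0.2185  0.0455] yaw 1.3518 q6 -0.326 turn [0.0011 0.0004 0.0018] shift cm [ -0.03    0.114 -13.45 ] F [0.42 0.31 4.94] T [ 0.049  0.099 -0.012] op 0.0109
```

Gripped at 10.9 mm on the bar. Lift, then turn to the spindle's heading.

>>> jog_arm(
  deltas=[
    [0,0,0,0,0,0,0],
    [0,0,0,0,0,-1,0],
    [0,0,0,0,0,-3,0],
    [0,0,0,0,0,-3.2,0],
    [0,0,0,0,0,-3.2,0],
    [0,0,0,0,0,-3,0],
    [0,0,0.1,0,0,0,0],
    [0,0,0.1,0,0,0,0],
    [0,0,0.1,0,0,0,0],
    [0,0,0.1,0,0,0,0],
    [0,0,0.1,0,0,0,0],
    [0,0,0.11,0,0,0,0],
  ],
  grip_force=80,
)

```text
t: 8.1
tool_pos: [0.5018, -0.2177, 0.1782]
tool_rot: [-2.929, -1.131, 0.002]
contact_force: [-0.5, -0.5, -1.9]
opening: 0.0097
```

>>> jog_arm(
  deltas=[
    [0,0,0.1,0,0,0,0],
    [0,0,0,0,0,0,0],
    [0,0,0,0,0,0,0],
    [0,0,0,0,0,0,0],
  ],
)

```text
t: 8.43
tool_pos: [0.5022, -0.218, 0.1785]
tool_rot: [-2.98, -0.994, 0.001]
contact_force: [0.1, -0.6, -2.1]
opening: 0.0097
```

Run:
```python
from h import *
o=shot('wrist','w5'); shot('scene','s5'); go(.5095,.2578,.17,.64)
crop('w5',150,100,210,160,2,'a'); s=load('s5'); u,v=map(int,proj(s,o['tool_pos'])); crop('s5',u-40,v-40,107,107,3,'b')
a=cv2.imread('pics/a.png');b=cv2.resize(cv2.imread('pics/b.png'),(320,320)); m=np.hstack([a,b]);cv2.imwrite('pics/m6.png',(255*(m/255.)**.6).astype('uint8'))
```

```text
t 8.53 pos [ 0.5023 -0.2181  0.1786] yaw 0.6431 q6 0.382 turn [-0.0005  0.0002  0.0031] shift cm [ 28.995 -37.741   0.863] F [-0.23 -0.35 -0.39] T [ 0.002 -0.037 -0.046] op 0.0099
```

View pics/m6.png

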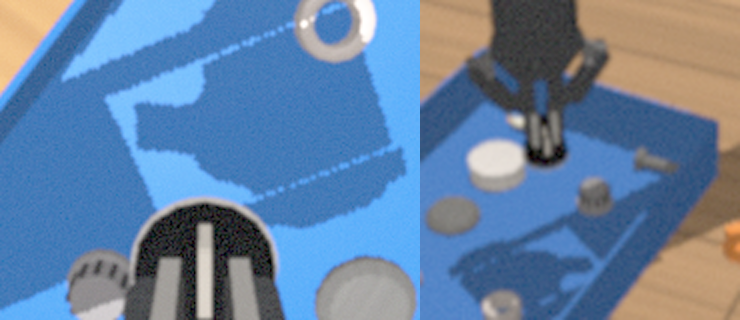

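The knob is held square, with the pointer line in the middle between the pads at (204,225-315), and the skirt's front at (203,200). I'll check the knob's axis in the tool frame and work out the move.

Run:
```python
from h import *
s=load('w5'); o=np.array([.5023,-.2181]);Y=.643
A=np.array([[np.cos(Y),np.sin(Y)],[np.sin(Y),-np.cos(Y)]])
for z in (.137,.153):
  for x,y in [(203,200),(131,272),(278,272)]:
    p=pz(s,150-.25+x/2,100-.25+y/2,z); print(z,(A.T@(p[:2]-o)*1000).round(2))
```

```text
0.137 [19.88 -0.68]
0.137 [ -3.59 -22.91]
0.137 [-3.61 22.44]
0.153 [25.4  -0.65]
0.153 [  4.24 -20.68]
0.153 [ 4.23 20.19]
```

>>> jog_arm(
  deltas=[
    [0,0,0,2.427,-3.133,0,0],
    [0,0,0,2.427,-3.133,0,0],
    [0,0,0,2.427,-3.133,0,0],
    [0,0,0,2.427,-3.133,0,0],
    [0,0,0,2.427,-3.133,0,0],
    [0,0,0,2.427,-3.133,0,0],
    [0,0,0,2.427,-3.133,0,0],
    [0,0,0,2.427,-3.133,0,0],
    [0,0,0,2.427,-3.133,0,0],
    [0,0,0,2.427,-3.133,0,0],
    [0,0,0,2.427,-3.133,0,0],
    [0,0,0,2.427,-3.133,0,0],
  ],
)

```text
t: 9.53
tool_pos: [0.5103, 0.2594, 0.179]
tool_rot: [2.98, 0.993, 0.001]
contact_force: [0.6, -0.4, -0.3]
opening: 0.0095
```

>>> jog_arm(
  deltas=[
    [0,0,0,0,0,1,0],
    [0,0,0,0,0,0.8,0],
    [0,0,0,0,0,0.4,0],
    [0,0,0,0,0,0,0],
    [0,0,0,0,0,0,0],
    [0,0,0,0,0,0,0],
  ],
)

```text
t: 10.03
tool_pos: [0.5111, 0.2562, 0.1571]
tool_rot: [2.982, 0.988, 0.0]
contact_force: [-0.6, -0.1, -0.5]
opening: 0.0098
```

Run:
```python
from h import *
shot('scene','s6'); shot('side','d6'); go(.5097,.2575,.15,.64)
go(.5097,.2575,.15,.64)
for t in('s6','d6'):
    s=load(t); u,v=map(int,proj(s,[.5097,.2575,.11])); print(u,v); crop(t,u-24,v-24,48,48,8,t+'c')
m=np.hstack([cv2.imread('pics/%sc.png'%t) for t in('s6','d6')]);cv2.imwrite('pics/m7.png',(255*(m/255.)**.6).astype('uint8'))
```

```text
t 10.13 pos [0.5112 0.2566 0.1575] yaw 0.6404 q6 1.265 turn [ 0.0003 -0.001   0.0004] shift cm [-0.069 -0.166  0.746] F [ 0.66  0.79 -1.43] T [ 0.023 -0.036 -0.01 ] op 0.0099
t 10.13 pos [0.5112 0.2566 0.1575] yaw 0.6404 q6 1.265 turn [ 0.0003 -0.001   0.0004] shift cm [-0.069 -0.166  0.746] F [ 0.66  0.79 -1.43] T [ 0.023 -0.036 -0.01 ] op 0.0099
380 234
192 284
```

View pics/m7.png

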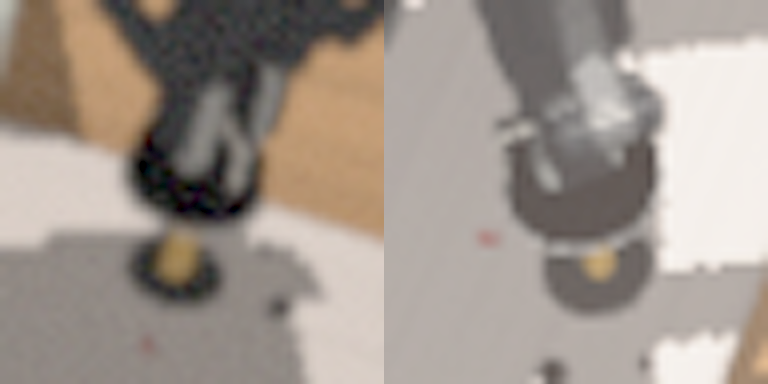

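Run:
```python
from h import *
from scipy.optimize import fsolve
S,D=load('s6'),load('d6')
us,ud=380-24,192-24
def loc(x1,x2,z): return fsolve(lambda p:[proj(S,[*p,z])[0]-x1,proj(D,[*p,z])[0]-x2],[.51,.257])
e=-.44
print('gasket',loc(us+176/8+e,ud+216/8+e,.0765),'knob',[loc(us+195/8+e,ud+199.5/8+e,z) for z in(.118,.124,.130)])
print('tip',loc(us+181/8+e,ud+217/8+e,.10))
```

```text
gasket [0.50742267 0.25742068] knob [array([0.50875753, 0.25548722]), array([0.50855849, 0.25426204]), array([0.50835944, 0.25303685])]
tip [0.50593271 0.25414714]
```

Both views agree with the measured pose: the knob sits about 1.5 mm too far in +x and 1 to 2 mm too low in y. I'll correct that and come down gently.

>>> jog_arm(
  deltas=[
    [0,0,0,-0.04,-0.18,0.4,0],
    [0,0,0,0,0,0.4,0],
    [0,0,0,0,0,0.2,0],
    [0,0,0,0,0,0.1,0],
    [0,0,0,0,0,0.1,0],
    [0,0,0,0,0,0.1,0],
    [0,0,0,0,0,0.1,0],
    [0,0,0,0,0,0,0],
  ],
)

```text
t: 10.8
tool_pos: [0.5094, 0.2586, 0.1427]
tool_rot: [-2.981, -0.991, -0.0]
contact_force: [-0.7, -0.7, 0.2]
opening: 0.0101
```

```bash
python3 -c "
from h import *
go(.5097,.2575,.1435,.64)"
```

```text
t 10.8 pos [0.5094 0.2586 0.1427] yaw 0.6418 q6 1.268 turn [-0.     -0.0001  0.0018] shift cm [-0.037  0.105 -0.082] F [-0.68 -0.69  0.24] T [ 0.037 -0.031  0.022] op 0.0101
```

>>> jog_arm(
  deltas=[
    [0,0,0,0,0.05,0.1,0],
    [0,0,0,0,0,0.1,0],
    [0,0,0,0,0,0.1,0],
    [0,0,0,0,0,0,0],
    [0,0,0,0,0,0,0],
  ],
)

```text
t: 11.22
tool_pos: [0.5099, 0.2583, 0.1399]
tool_rot: [-2.981, -0.991, -0.001]
contact_force: [1.1, 1.2, -1.7]
opening: 0.0095
```

```bash
python3 -c "
from h import *
go(.5097,.2575,.1435,.64)"
```

```text
t 11.22 pos [0.5099 0.2583 0.1399] yaw 0.6418 q6 1.268 turn [ 0.0001 -0.001   0.0018] shift cm [-0.064  0.051 -0.357] F [ 1.09  1.24 -1.66] T [ 0.173 -0.248  0.049] op 0.0095
```

>>> jog_arm(
  deltas=[
    [0,0,0,0,0,0.1,0],
    [0,0,0,0,0,0.1,0],
    [0,0,0,0,0,0,0],
    [0,0,0,0,0,0,0],
  ],
)

```text
t: 11.55
tool_pos: [0.5099, 0.2583, 0.1379]
tool_rot: [-2.981, -0.991, -0.001]
contact_force: [2.0, 1.6, -1.5]
opening: 0.0097
```

```bash
python3 -c "
from h import *
go(.5097,.2575,.1275,.64)"
```

```text
t 11.55 pos [0.5099 0.2583 0.1379] yaw 0.6417 q6 1.268 turn [ 0.0001 -0.001   0.0017] shift cm [-0.062  0.048  1.04 ] F [ 2.05  1.64 -1.46] T [ 0.331 -0.475 -0.006] op 0.0097
```

It's going in with no upward force, only a light side push along tool +x, where the flats touch. I'll ease that way and carry on.

>>> jog_arm(
  deltas=[
    [0,0,0,0.05,0,0,0],
    [0,0,0,0,0,0.15,0],
    [0,0,0,0,0,0.15,0],
    [0,0,0,0,0,0.1,0],
    [0,0,0,0,0,0,0],
    [0,0,0,0,0,0,0],
  ],
)

```text
t: 12.05
tool_pos: [0.51, 0.2584, 0.1336]
tool_rot: [-2.981, -0.991, 0.0]
contact_force: [0.8, 1.7, -1.2]
opening: 0.01
```

```bash
python3 -c "
from h import *
go(.5097,.2575,.1275,.64)"
```

```text
t 12.05 pos [0.51   0.2584 0.1336] yaw 0.6418 q6 1.268 turn [-0.0001  0.0001  0.0018] shift cm [-0.076  0.059  0.611] F [ 0.79  1.69 -1.22] T [ 0.325 -0.325 -0.007] op 0.01
```

>>> jog_arm(
  deltas=[
    [0,0,0,0.04,-0.02,0,0],
    [0,0,0,0,0,0.15,0],
    [0,0,0,0,0,0.15,0],
    [0,0,0,0,0,0.1,0],
    [0,0,0,0,0,0,0],
    [0,0,0,0,0,0,0],
  ],
)

```text
t: 12.55
tool_pos: [0.51, 0.2587, 0.1295]
tool_rot: [2.981, 0.991, -0.001]
contact_force: [0.9, -0.1, -1.0]
opening: 0.0097
```

```bash
python3 -c "
from h import *
go(.5097,.2575,.1275,.64)"
```

```text
t 12.55 pos [0.51   0.2587 0.1295] yaw 0.6418 q6 1.268 turn [-0.0002  0.0007  0.0018] shift cm [-0.096  0.078  0.205] F [ 0.93 -0.09 -1.02] T [ 0.046 -0.103 -0.026] op 0.0097
```

Nearly home with no binding. From here smaller steps, watching for the spring force (4 N at the start of travel, 12 N at the stop).

>>> jog_arm(
  deltas=[
    [0,0,0,0,0,0.1,0],
    [0,0,0,0,0,0.1,0],
    [0,0,0,0,0,0,0],
    [0,0,0,0,0,0,0],
  ],
)

```text
t: 12.88
tool_pos: [0.5101, 0.2587, 0.1277]
tool_rot: [2.981, 0.991, -0.001]
contact_force: [-1.1, -0.5, -0.5]
opening: 0.0098
```

>>> jog_arm(
  deltas=[
    [0,0,0,0,0,0.1,0],
    [0,0,0,0,0,0,0],
    [0,0,0,0,0,0,0],
  ],
)

```text
t: 13.13
tool_pos: [0.5106, 0.2589, 0.1274]
tool_rot: [2.981, 0.991, 0.001]
contact_force: [0.0, 0.3, 2.2]
opening: 0.0098
```

>>> jog_arm(
  deltas=[
    [0,0,0,0,0,0.1,0],
    [0,0,0,0,0,0,0],
    [0,0,0,0,0,0,0],
  ],
)

```text
t: 13.38
tool_pos: [0.5107, 0.259, 0.1264]
tool_rot: [-2.981, -0.991, -0.002]
contact_force: [-0.4, -0.4, 3.5]
opening: 0.0096
```

>>> jog_arm(
  deltas=[
    [0,0,0,0,0,0.1,0],
    [0,0,0,0,0,0,0],
    [0,0,0,0,0,0,0],
  ],
)

```text
t: 13.63
tool_pos: [0.5107, 0.259, 0.1255]
tool_rot: [-2.981, -0.991, -0.002]
contact_force: [-0.2, -0.9, 5.7]
opening: 0.0095
```

Home at TCP z of about 0.127, as predicted, and the spring is now loading. I'm raising the grip and pressing on to the stop.

>>> jog_arm(
  deltas=[
    [0,0,0,0,0,0.1,0],
    [0,0,0,0,0,0.1,0],
    [0,0,0,0,0,0,0],
    [0,0,0,0,0,0,0],
  ],
  grip_force=100,
)

```text
t: 13.97
tool_pos: [0.5108, 0.259, 0.124]
tool_rot: [2.981, 0.991, 0.002]
contact_force: [-1.8, -1.6, 7.6]
opening: 0.0094
```

>>> jog_arm(
  deltas=[
    [0,0,0,0,0,0.1,0],
    [0,0,0,0,0,0,0],
    [0,0,0,0,0,0,0],
  ],
)

```text
t: 14.22
tool_pos: [0.5109, 0.2591, 0.1233]
tool_rot: [2.981, 0.991, 0.003]
contact_force: [-2.2, -0.7, 8.4]
opening: 0.0092
```

>>> jog_arm(
  deltas=[
    [0,0,0,0,0,0.05,0],
    [0,0,0,0,0,0,0],
    [0,0,0,0,0,0,0],
  ],
)

```text
t: 14.47
tool_pos: [0.511, 0.2591, 0.123]
tool_rot: [-2.981, -0.991, -0.003]
contact_force: [-1.4, 0.1, 9.6]
opening: 0.0093
```

>>> jog_arm(
  deltas=[
    [0,0,0,0,0,0.05,0],
    [0,0,0,0,0,0,0],
    [0,0,0,0,0,0,0],
  ],
)

```text
t: 14.72
tool_pos: [0.511, 0.2591, 0.1227]
tool_rot: [2.981, 0.991, 0.003]
contact_force: [-2.0, -1.7, 10.0]
opening: 0.0089
```

>>> jog_arm(
  deltas=[
    [0,0,0,0,0,0.05,0],
    [0,0,0,0,0,0.05,0],
    [0,0,0,0,0,0,0],
    [0,0,0,0,0,0,0],
  ],
)

```text
t: 15.05
tool_pos: [0.5112, 0.2592, 0.1225]
tool_rot: [2.981, 0.991, 0.003]
contact_force: [-3.7, -1.2, 13.7]
opening: 0.0091
```

>>> jog_arm(
  deltas=[
    [0,0,0,0,0,0.05,0],
    [0,0,0,0,0,0,0],
    [0,0,0,0,0,0,0],
  ],
)

```text
t: 15.3
tool_pos: [0.5113, 0.2592, 0.1225]
tool_rot: [2.981, 0.991, 0.003]
contact_force: [-4.5, -1.5, 15.4]
opening: 0.0092
```

>>> jog_arm(
  deltas=[
    [0,0,0,0,0,0.05,0],
    [0,0,0,0,0,0,0],
    [0,0,0,0,0,0,0],
  ],
)

```text
t: 15.55
tool_pos: [0.5113, 0.2592, 0.1224]
tool_rot: [2.981, 0.991, 0.003]
contact_force: [-6.1, -2.4, 18.0]
opening: 0.0093
```

The stop is reached: z holds at 0.1224 to 0.1225 while force climbs past 12 N. I'll ease the side load and add a little preload.

>>> jog_arm(
  deltas=[
    [0,0,0,-0.07,0,0.1,0],
    [0,0,0,0,0,0.1,0],
    [0,0,0,0,0,0,0],
    [0,0,0,0,0,0,0],
    [0,0,0,0,0,0,0],
    [0,0,0,0,0,0,0],
  ],
)

```text
t: 16.05
tool_pos: [0.5114, 0.2592, 0.1223]
tool_rot: [-2.981, -0.991, -0.006]
contact_force: [-8.0, -2.1, 25.3]
opening: 0.0094
```

Run:
```python
from h import *
shot('scene','s7'); shot('side','d7'); go(.5112,.2592,.1225,.64)
for t in('s7','d7'):
    s=load(t); u,v=map(int,proj(s,[.511,.258,.1])); crop(t,u-24,v-24,48,48,8,t+'c')
m=np.hstack([cv2.imread('pics/%sc.png'%t) for t in('s7','d7')]);cv2.imwrite('pics/m8.png',(255*(m/255.)**.6).astype('uint8'))
```

```text
t 16.15 pos [0.5114 0.2592 0.1223] yaw 0.6421 q6 1.268 turn [ 0.001  -0.0035  0.0021] shift cm [-0.017 -0.011 -0.02 ] F [-7.63 -1.9  24.36] T [-0.473  1.513  0.01 ] op 0.0088
```

View pics/m8.png

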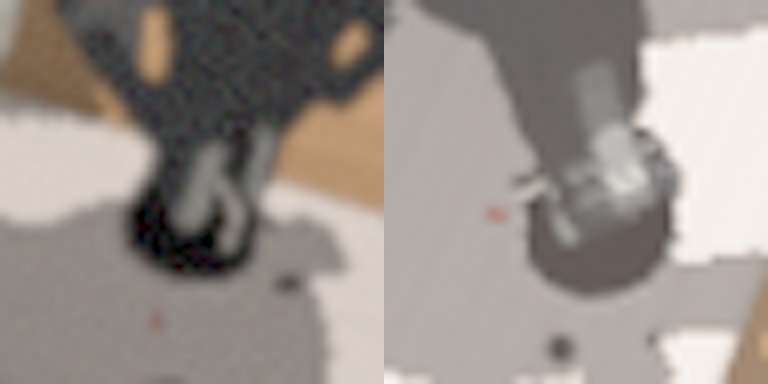

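```bash
python3 -c "
from h import *
go(.5112,.2592,.1225,.64); print(ctrl.finish_job())"
```

```text
t 16.15 pos [0.5114 0.2592 0.1223] yaw 0.6421 q6 1.268 turn [ 0.001  -0.0035  0.0021] shift cm [-0.017 -0.011 -0.02 ] F [-7.63 -1.9  24.36] T [-0.473  1.513  0.01 ] op 0.0088
the job is handed in; nothing more can be done
None
```

The black knob with the white pointer is out of the crate and on the bare spindle, pressed to the spring's stop and still gripped. I handed the job in like that at 16.2 s of the 38 s; no verdict comes back.

**Fit:** I turned the knob to a heading of 0.64 rad. It slid down with no upward resistance and touched bottom at a tool height of about 0.127 m, where the sizes given put "home".

**Press:** The push went about 5 mm further. The force rose from about 2–4 N to 10 N, then climbed to 24 N with the height steady at about 0.1224 m, so it is on the end stop. The last pictures show the knob upright, covering the gasket.

**Disagreements:**
- **Flat's heading:** estimates ran mostly from 0.51 to 0.68 rad (one poor edge fit gave up to 0.87), so I chose 0.64.
- **Side load:** about 8 N remained on the wrist, and moving the tool 0.7 mm to ease it did not help.
- **Gripper opening:** it read 9 to 10 mm on the 12 mm bar.
- **Other items:** I did not re-measure the other tap's knob or the things on the bench. The arm passed clear of them and no unexpected contact force showed.

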